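# Open the bench centres for the next shaft

### The arm

A 7-joint arm with a two-finger parallel gripper is mounted at the origin on the work surface. World frame = base frame: x ahead of the robot, y to its left, z up, the work surface at z = 0. Lengths are in m, angles in degrees, forces in N, time in s.
With the tool pointing down it reaches from about 0.35 to 0.9 m from the base axis. Payload 19.9 kg.
Tool frame: the origin (TCP) lies midway between the tips of the shut fingers; the grasp point (between the pads) lies env.grip_point_offset behind it (env.grip_point_offset is the distance from the TCP to the grasp point, in m); z points along the fingers, y is the line along which they close (so a half turn about z gives the same grasp; the last joint's range is limited). The gripper opens to 94 mm and grips with 3 to 60 N. Pads are 16 mm wide; open, the fingers measure 119 mm over their backs; the gripper's body (75 mm by 177 mm) begins 78 mm behind the grasp point.
Start: joints at [-75.373, 23.915, -0.59, 92.452, 0.269, 63.638, -3.037], TCP at [0.183, 0.598, 0.205] pointing down, gripper open.
Joint ranges: [-161.28, 161.28], [-22.2, 115.67], [-73.04, 71.86], [3.21, 147.25], [-68.34, 248.33], [10.77, 114.83], [-161.83, 161.83]. Speed limits (degrees/s): [108.29, 108.29, 136.94, 136.94, 172.46, 172.46, 172.46].

### API

Orientations are given as a 3x3 rotation matrix whose columns are the frame's x, y, z axes.
In Python, from bench import env gives the robot as it stands.
- The arm moves only by the shell command python3 -m inch 'ROWS' [FORCE]. ROWS is JSON, a list of rows, each an object with "travel": the shift along the world's x, y, z in cm, a list of three; "turn": the turn, a rotation vector about the world's x, y, z in degrees, a list of three; "hand": the opening, from 0 (shut) to 1 (fully open). In form: [{"travel": [x, y, z], "turn": [rx, ry, rz], "hand": hand}, ...]. A call has 1 to 12 rows; each row shifts and turns the commanded pose from where the row before left it; what a row does not reach is not made up. A row lasts 1/12 s, in which the tool goes at most 41.7 mm and 7.16 degrees, less where a joint would pass 70% of its speed; a pose out of reach is approached as far as the arm can. A call is refused whole if a number of a shift passes 4.17 or a number of a turn 7.16, either way. A call with a gripper value outside its range is refused whole. The fingers move at their own pace and stop on an object; FORCE is the grip in N (left out, the last holds). Time passes only in rows, so rows that do not move let the fingers close. It gives the time, the measured TCP pose, the force, the opening and the grip force at its end, in the units of the state.
- env.state(): the state, without advancing time (a new reading comes with each control period).
- env.capture(name): name is "scene" or "side" or "wrist"; returns (picture, depth): 420x560x3 uint8, red, green, blue; 420x560 float32, m along the optical axis (not along the pixel's ray), 0 where there is no reading.
- env.calibration(name): a dict with "K" (3x3 intrinsics, pixels), "xyz" and "orientation" of the camera in the world. Camera axes: x right, y up, looking along -z (the intrinsics and any distortion apply to the point x, -y, -z); pixel columns grow to the right and rows downward; lengths in m; the calibration is good to about 2 mm. A picture is of the moment at which its call begins: read the wrist's pose just before it. calibration takes no time and is no camera call; for the wrist camera it gives the pose at the moment of the call.
- env.finish_job(): hands the job in; it is judged then, once.
The state is a dict: "time_s": time; "joints": joint angles; "joint_velocities": joint speeds; "effort": joint torques, N m; "tcp_pos": TCP position; "ee_rot": TCP orientation; "wrist_force": force on the tool from outside, world axes, zero at the start; "wrist_torque": the same for the moment, N m; "finger_gap": finger opening in m; "finger_force": force on a finger pad.
Only numpy, scipy, OpenCV 4.12 (cv2) and the standard library are available. Lean on these libraries where they do the work, as an engineer would, in place of code of your own. Each camera call takes 0.05 s, during which the arm holds its last target. There are 200 camera calls.

### The job

Get the bench centres ready for the next shaft: lift the chip guard off the bed and hang it by its grab bar over both prongs of the hook on the side cabinet, and let go of it. Then take the tailstock's brass knob, pull the sprung quill out until the pin on top of the tailstock is level with the rider's blade, and keep it there: finish while still gripping the knob and holding the quill at that mark, so that a mate can put the shaft in. Leave everything else on the bench where it is.

Things in the scene. Friction and masses are not known exactly. Their poses are not given: they have to be found in the camera images.
- machine: bench centres, fixed: iron bed 150 x 640 mm, top 50 mm above the table; on its -y end the tailstock (70 mm wide, y -90 to -200 mm, top 130 mm up), on its +y end the headstock (135 mm high) and cream motor (182 mm). Origin on the table under the middle of the 180 mm work gap; y runs along the spindle axis, which is 105 mm above the table; z up. The knob is pulled towards -y.
- knob: the sprung quill with its brass knob, one sliding part. Origin at the middle of the knob: disc 36 mm in diameter, 24 mm thick, axis along y of machine; home at x 0, y -256, z 105 mm in that frame. 44 mm of bare 14 mm stem between it and the tailstock; 60 mm free on both sides. 70 mm travel along -y; 5 N to start, 1.7 N more per 10 mm; flies home when let go.
- pin (a point): top of the steel indicator pin (6 mm diameter) that stands up out of the slot on the tailstock's top and travels with the quill; 141 mm above the table, 11 mm above the tailstock's top; at home at y -110 mm in the machine's frame
- rider: the mark: small dark steel clamp with a brass screw on the +x edge of the tailstock's top; its blade, 2.5 mm thick, points at the pin's slot; top 140 mm above the table. Origin at the blade's tip, 6 mm beside the pin's line; axes as machine. The pin is at the mark when it has the blade's y in that frame (25 to 55 mm of travel, different every time).
- guard: loose chip guard, 0.3 to 0.45 kg, standing on the bed over the work gap: upside-down U of aluminium with clear sides, 110 (x) x 150 (y) mm, roof 95 mm high, open below and at both ends. Origin under its middle at its lower edges. A round 10 mm grab bar runs above the roof along its y: 130 mm clear between its legs, 37 mm clear under the bar. Same either way round.
- bar (a point): middle of the guard's grab bar, on the bar's axis, 137 mm above the guard's lower edges
- hook: fixed two-pronged steel hook on the cabinet's face. Origin midway between the prongs where they leave the face, 200 mm above the table. The prongs (round, 10 mm, level) run along -x of this frame at y -40 and +40 mm to x -108 mm, then turn up; tips at x -116 mm, 19 mm above the origin. A bar lying on both runs along y, its axis 10 mm above the origin, 60 mm or more from the face.
- cabinet: cream control cabinet at the robot's right, fixed, carries the hook on the face that looks at the machine: 260 mm wide, 190 mm deep, 235 mm high; a carton and a bottle on its rear half reach 320 mm. Origin on the table below the middle of that face; -x points out of the face
- spanner: double-ended flat steel spanner, 170 mm long, 6 mm thick, flat on the table between the robot and the machine; leave alone. Origin at its underside
- brush: chip brush with a wooden handle, 165 mm long, 15 mm thick, flat on the table between the robot and the machine; leave alone. Origin at its underside
- shaft_rack: low plywood rack, 90 x 170 mm and 50 mm high, with three turned steel shafts, behind the machine; leave alone. Origin at its underside
- oil_bottle: white plastic oil bottle, 48 mm diameter, 120 mm high, behind the machine; leave alone. Origin at its underside
- dial_stand: dial indicator on a magnetic stand, block 50 x 60 mm, post 175 mm high with a 50 mm dial at the end of an arm 85 mm long, behind the machine; leave alone. Origin at its underside
- caliper: digital caliper, 150 mm long, 14 mm thick, flat on the table, to the right of the spanner; leave alone. Origin at its underside
- grease_jar: small amber jar with a steel lid, 50 mm diameter, 45 mm high, behind the machine's tailstock end; leave alone. Origin at its underside
There are look-alikes about, which are no part of the job. What is shaped like the guard but brown or turquoise is not meant.

How it is judged (in metres and radians):
On the way, in this order (a step that is already met when the one before it is completed fails the run):
1. the guard hangs by its bar on both prongs of the hook, let go and still (contact force between guard and hook above 1.2 N and contact force between guard and the fingers below 0.1 N and contact force between guard and machine below 0.1 N and x of bar in the frame of hook between -0.112 and -0.03 m and y of bar in the frame of hook between -0.024 and 0.024 m and z of bar in the frame of hook between 0.002 and 0.02 m and angle between the y axis of guard and the y axis of hook, either way round below 0.4 rad and angle between guard's own z axis and vertical below 0.3 rad and linear speed of guard below 0.03 m/s), for 0.3 s.
2. the quill is held by the knob with its pin level with the rider's blade (y of pin in the frame of rider between -0.004 and 0.004 m and contact force between the fingers and knob above 4 N and linear speed of knob below 0.01 m/s), for 0.3 s.
At the end, for the whole second after the job is handed in: The guard hangs still and upright (0.3 rad) by its bar on the prongs, bar middle within 24 mm of midway, bar across them (0.4 rad), not touched by the fingers; the fingers hold the knob (over 4 N), the pin stands still within 4 mm of the rider's blade along the quill (all of step 1 and all of step 2); the arm keeps its last pose, push and grip.
It fails at once if something else on the bench is disturbed (moved over 25 mm) (distance of any of spanner, brush, shaft_rack, oil_bottle, dial_stand, caliper, grease_jar from where it was at the start of the episode above 0.025 m).
It also fails if it takes over 54 s, if anything falls off the work surface, if the arm or the gripper's body presses on something with over 40 N, if the wrist force passes 120 N, or if a joint passes its speed limit or range.

## Working session

There is one attempt and no reset: what is moved stays moved. The work goes in short steps, Python scripts to look and compute and a shell command to move; the robot and the scene stay as the last step left them, time stands still between calls to the robot, and variables do not carry over. Pictures are saved under pics/ and viewed, at most 10 in all, crops included, and the job is handed in when it is done.

```bash
ls; mkdir -p pics
cat > h.py <<'E'
import numpy as np, cv2
from bench import env
def cap(n,name):
    c=env.calibration(n); p,d=env.capture(n)
    np.savez('/tmp/'+name+'.npz',p=p,d=d,K=c['K'],xyz=c['xyz'],R=c['orientation'])
    cv2.imwrite('pics/'+name+'.png',p[:,:,::-1]); return p,d
def cloud(name):
    z=np.load('/tmp/'+name+'.npz'); K=z['K'];d=z['d']
    v,u=np.mgrid[:d.shape[0],:d.shape[1]]
    P=np.stack([(u-K[0,2])/K[0,0]*d,-(v-K[1,2])/K[1,1]*d,-d],-1)
    return z['p'],d,P@np.array(z['R']).T+z['xyz']
E
python3 - <<'E'
from h import *
for n in ['scene','side','wrist']:
    cap(n,n+'0'); c=env.calibration(n); print(n,c)
print(env.grip_point_offset,env.state())
a=[cv2.imread(f'pics/{n}0.png') for n in ['scene','side']]
E
```

```text
pics
scene {'K': array([[426.56484918,   0.        , 276.6172338 ],
       [  0.        , 426.56484918, 210.1555923 ],
       [  0.        ,   0.        ,   1.        ]]), 'xyz': array([ 1.37517481, -0.02235338,  0.9327457 ]), 'orientation': array([[-0.00280253, -0.6820294 ,  0.73131938],
       [ 0.99975666, -0.01791273, -0.01287421],
       [ 0.02188052,  0.73110535,  0.68191364]])}
side {'K': array([[380.46988468,   0.        , 281.54450395],
       [  0.        , 380.46988468, 208.93791198],
       [  0.        ,   0.        ,   1.        ]]), 'xyz': array([-0.20584302, -0.68371513,  1.05767072]), 'orientation': array([[ 0.71022324,  0.47721822, -0.51753813],
       [-0.70385373,  0.49509918, -0.50937877],
       [ 0.01314787,  0.72604378,  0.68752277]])}
wrist {'K': array([[337.70277006,   0.        , 280.98114117],
       [  0.        , 337.70277006, 210.50150881],
       [  0.        ,   0.        ,   1.        ]]), 'xyz': array([0.1178066 , 0.61850029, 0.38443705]), 'orientation': array([[ 0.29238907, -0.92951727, -0.22473603],
       [ 0.95629853,  0.28387446,  0.07006009],

[... 200 characters left out ...]
oint_velocities': array([ 0.06065537,  0.02072697,  0.03285798, -0.18224334, -0.03684039,
        0.00171042, -0.04404311]), 'effort': array([ 1.05834057e-03, -8.51531410e+01,  6.39058650e-01, -4.26131630e+01,
       -4.87986405e-02,  1.71982474e-02,  3.52729796e-05]), 'tcp_pos': array([0.18270013, 0.59741255, 0.20498323]), 'ee_rot': array([[-9.56292517e-01,  2.92411665e-01, -2.02422541e-04],
       [ 2.92411726e-01,  9.56292092e-01, -9.03420703e-04],
       [-7.05956768e-05, -9.23125183e-04, -9.99999571e-01]]), 'wrist_force': array([ 0.20717291, -0.04951575,  0.55435552]), 'wrist_torque': array([-0.00087839,  0.01034623,  0.01557617]), 'finger_force': 0.0, 'finger_gap': 0.09384326050402171}
```

View pics/scene0.png

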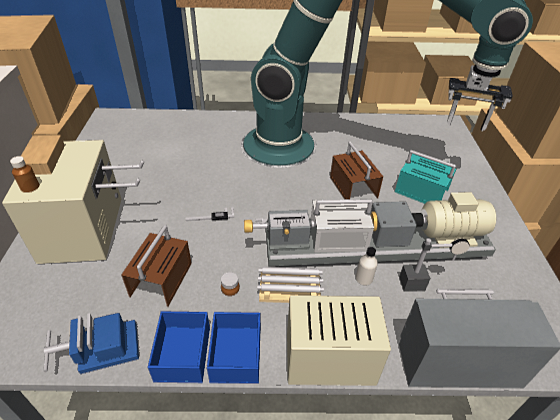

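View pics/side0.png

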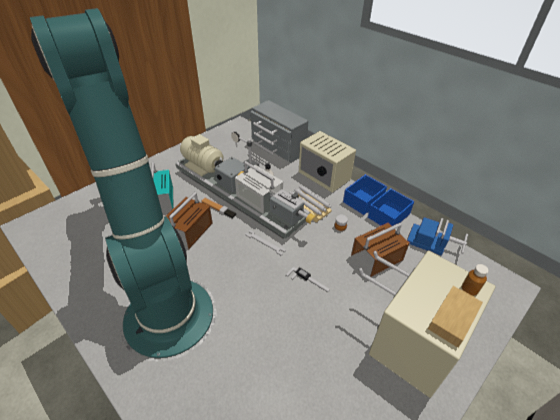

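The scene view shows the knob at about (248,226), the guard at (342,222), the headstock and motor to its right, and the hook prongs ending near (142,165) and (137,184). Next I'll enlarge these areas.

Run:
```python
from h import *
p=cv2.imread('pics/scene0.png'); s=cv2.imread('pics/side0.png')
a=cv2.resize(p[190:270,235:395],None,fx=5,fy=5,interpolation=cv2.INTER_CUBIC)[:300]
b=cv2.resize(p[150:210,80:160],(400,300),interpolation=cv2.INTER_CUBIC)
c=cv2.resize(s[160:235,230:330],(400,300),interpolation=cv2.INTER_CUBIC)
cv2.imwrite('pics/comp.png',np.vstack([a,np.hstack([b,c])]))
_,d,P=cloud('scene0')
for u,v in [(248,226),(254,226),(262,226),(285,217),(290,238),(320,205),(342,206),(365,206),(340,215),(142,165),(137,184),(120,165),(110,186),(85,220),(118,180),(455,200),(272,262),(490,252)]:
    print((u,v),P[v,u].round(4))
```

```text
(248, 226) [ 0.5646 -0.0838  0.1167]
(254, 226) [ 0.5552 -0.0682  0.1077]
(262, 226) [ 0.5554 -0.0464  0.1084]
(285, 217) [0.5385 0.0157 0.1277]
(290, 238) [0.5788 0.0303 0.0876]
(320, 205) [0.5066 0.1119 0.1452]
(342, 206) [0.5093 0.1722 0.1454]
(365, 206) [0.5027 0.2374 0.1409]
(340, 215) [0.5459 0.1628 0.1459]
(142, 165) [ 0.4185 -0.3853  0.204 ]
(137, 184) [ 0.5036 -0.3784  0.2056]
(120, 165) [ 0.1524 -0.5649 -0.0006]
(110, 186) [ 0.5055 -0.4506  0.1986]
(85, 220) [ 0.6008 -0.4948  0.1646]
(118, 180) [ 0.2349 -0.5499 -0.0023]
(455, 200) [0.5133 0.4732 0.1784]
(272, 262) [ 0.6221 -0.0174  0.0372]
(490, 252) [0.5724 0.5983 0.0372]
```

View pics/comp.png

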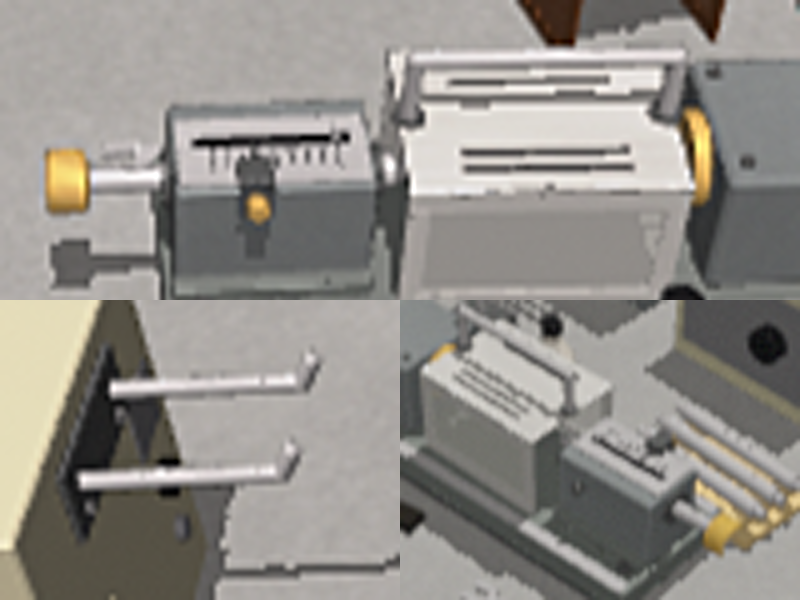

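Run:
```python
from h import *
def ray(name,u,v,z):
    q=np.load('/tmp/'+name+'.npz');K=q['K'];r=q['R']@np.array([(u-K[0,2])/K[0,0],-(v-K[1,2])/K[1,1],-1]);o=q['xyz']
    return o+r*(z-o[2])/r[2]
def line(n,X):
    c=X.mean(0);_,s,vt=np.linalg.svd(X[:,:2]-c[:2]);d=vt[0]; t=(X[:,:2]-c[:2])@d
    print(n,len(X),'c',c.round(4),'dir',np.degrees(np.arctan2(d[1],d[0])).round(2),'ends',(c[:2]+d*t.min()).round(4),(c[:2]+d*t.max()).round(4),'zmed',np.median(X[:,2]).round(4))
for name in ['scene0','side0']:
    p,d,P=cloud(name);x,y,z=P[...,0],P[...,1],P[...,2]; print(name)
    m=(z>.180)&(z<.196)&(y>.05)&(y<.3)&(x>.4)&(x<.65); line('bar',P[m])
    m=(z>.150)&(z<.165)&(y>.05)&(y<.3)&(x>.4)&(x<.65)&0
    for k,(a,b) in enumerate([(.36,.455),(.455,.56)]):
        m=(z>.19)&(z<.21)&(y>-.5)&(y<-.37)&(x>a)&(x<b)
        if m.sum()>5: line('prong%d'%k,P[m])
    m=(z>.212)&(z<.225)&(y>-.5)&(y<-.33)&(x>.3)&(x<.6)
    if m.any(): print('tips',P[m].round(3)[::max(1,m.sum()//6)])
    hsv=cv2.cvtColor(p,cv2.COLOR_RGB2HSV)
    br=(hsv[...,0]>14)&(hsv[...,0]<28)&(hsv[...,1]>130)
    m=br&(z>.08)&(z<.13)&(y<-.04)&(y>-.13)&(x>.4)&(x<.65)
    v,u=np.nonzero(m);print('knob px',u.min(),u.max(),v.min(),v.max()); print(P[m].min(0).round(4),P[m].max(0).round(4),P[m].mean(0).round(4))
    m=br&(z>.1)&(y>-.03)&(y<.08)&(x>.4)&(x<.65)
    if m.any(): print('screw',P[m].mean(0).round(4))
    m=(z>.124)&(z<.134)&(y>-.05)&(y<.09)&(x>.44)&(x<.62)
    r=cv2.minAreaRect(P[m][:,:2].astype(np.float32)*1000);print('tail',m.sum(),r)
    m=(z>.138)&(z<.151)&(y>.07)&(y<.27)&(x>.44)&(x<.62)
    r=cv2.minAreaRect(P[m][:,:2].astype(np.float32)*1000);print('roof',m.sum(),r)
    m=(np.abs(z-.05)<.004)&(y>-.05)&(y<.62)&(x>.4)&(x<.65)
    r=cv2.minAreaRect(P[m][:,:2].astype(np.float32)*1000);print('bed',m.sum(),r)
    m=(z>.03)&(z<.18)&(y<-.4)&(y>-.56)&(x>.2)&(x<.62)
print('pin',ray('scene0',303.4,216.4,.141),'blade',ray('scene0',286,221,.14))
```

```text
scene0
bar 229 c [0.5394 0.1673 0.1886] dir 92.31 ends [0.5423 0.0948] [0.5363 0.2438] zmed 0.1891
prong0 187 c [ 0.4275 -0.4505  0.2012] dir 97.46 ends [ 0.4337 -0.4975] [ 0.4185 -0.3815] zmed 0.2016
prong1 266 c [ 0.5074 -0.4548  0.2009] dir 97.08 ends [ 0.5123 -0.4946] [ 0.4974 -0.3746] zmed 0.2014
tips [[ 0.414 -0.497  0.219]
 [ 0.441 -0.498  0.214]
 [ 0.492 -0.496  0.224]
 [ 0.499 -0.375  0.216]
 [ 0.527 -0.49   0.212]
 [ 0.586 -0.484  0.219]
 [ 0.597 -0.49   0.213]]
knob px 244 252 220 231
[ 0.5423 -0.0952  0.1017] [ 0.5716 -0.0731  0.1244] [ 0.5612 -0.0848  0.1148]
screw [0.5923 0.0183 0.1287]
tail 698 ((553.2713623046875, 26.09137725830078), (88.33094787597656, 109.44647216796875), 4.9441752433776855)
roof 1398 ((542.8392333984375, 168.1757354736328), (155.88465881347656, 111.04443359375), 89.9406967163086)
bed 2106 ((553.1943359375, 281.18536376953125), (205.38302612304688, 653.2353515625), 4.74774169921875)
side0
bar 92 c [0.5331 0.1677 0.1902] dir -86.92 ends [0.529  0.2439] [0.5369 0.0968] zmed 0.1905
prong0 153 c [ 0.4188 -0.4395  0.2038] dir -84.53 ends [ 0.4132 -0.3821] [ 0.424  -0.4941] zmed 0.2042
prong1 136 c [ 0.4983 -0.4312  0.2035] dir -84.43 ends [ 0.493  -0.3767] [ 0.5034 -0.4833] zmed 0.2035
tips [[ 0.494 -0.372  0.218]
 [ 0.495 -0.379  0.214]
 [ 0.413 -0.386  0.22 ]
 [ 0.412 -0.388  0.213]
 [ 0.473 -0.491  0.22 ]
 [ 0.438 -0.494  0.221]]
knob px 306 313 214 222
[ 0.5298 -0.0964  0.0951] [ 0.5554 -0.0755  0.1265] [ 0.5406 -0.086   0.1165]
tail 376 ((546.1146240234375, 27.490924835205078), (82.78508758544922, 112.6280288696289), 6.544171333312988)
roof 676 ((533.60693359375, 182.5150146484375), (113.66751098632812, 178.48387145996094), 2.9513099193573)
bed 976 ((543.798583984375, 277.0255126953125), (198.0642547607422, 665.4468383789062), 4.528475761413574)
pin [0.54875927 0.06459157 0.141     ] blade [0.56654853 0.01764562 0.14      ]
```

```bash
python3 -m inch '[{"travel":[0,0,3.5],"turn":[0,0,0],"hand":1},{"travel":[0,0,4],"turn":[0,0,0],"hand":1},{"travel":[1,-1,4],"turn":[0,0,-4],"hand":1},{"travel":[2.4,-2.8,0],"turn":[0,0,-5],"hand":1},{"travel":[2.4,-2.8,0],"turn":[0,0,-5],"hand":1},{"travel":[2.4,-2.8,0],"turn":[0,0,-5],"hand":1},{"travel":[2.4,-2.8,0],"turn":[0,0,-5],"hand":1},{"travel":[2.4,-2.8,0],"turn":[0,0,-5],"hand":1},{"travel":[2.4,-2.8,0],"turn":[0,0,-5],"hand":1},{"travel":[2.4,-2.8,0],"turn":[0,0,-5],"hand":1},{"travel":[2.4,-2.8,0],"turn":[0,0,-5],"hand":1},{"travel":[2.4,-2.8,0],"turn":[0,0,-5],"hand":1}]'
```

```text
time_s: 1.15
tcp_pos: [0.4094, 0.3342, 0.3197]
ee_rot: [[-0.403, 0.915, -0.0], [0.915, 0.403, 0.0], [0.0, -0.0, -1.0]]
wrist_force: [0.7, 0.3, -0.3]
finger_gap: 0.0938
finger_force: 0.0
```

```bash
python3 -m inch '[{"travel":[2.3,-3.0,0],"turn":[0,0,-4],"hand":1},{"travel":[2.3,-3.0,0],"turn":[0,0,-4],"hand":1},{"travel":[2.3,-3.0,0],"turn":[0,0,-4],"hand":1},{"travel":[2.3,-3.0,0],"turn":[0,0,-4],"hand":1},{"travel":[2.3,-3,0],"turn":[0,0,-4],"hand":1},{"travel":[1,-1.5,0],"turn":[0,0,-1],"hand":1},{"travel":[0,0,0],"turn":[0,0,0],"hand":1},{"travel":[0,0,0],"turn":[0,0,0],"hand":1},{"travel":[0,0,0],"turn":[0,0,0],"hand":1}]'
python3 - <<'E'
from h import *
cap('wrist','w1')
def line(n,X):
    c=X.mean(0);_,s,vt=np.linalg.svd(X[:,:2]-c[:2]);d=vt[0]; t=(X[:,:2]-c[:2])@d
    print(n,len(X),'c',c.round(4),'dir',np.degrees(np.arctan2(d[1],d[0])).round(2),'ends',(c[:2]+d*t.min()).round(4),(c[:2]+d*t.max()).round(4),'zmed',np.median(X[:,2]).round(4))
p,d,P=cloud('w1');x,y,z=P[...,0],P[...,1],P[...,2]
line('bar',P[(z>.183)&(z<.196)&(y>.05)&(y<.3)&(x>.4)&(x<.65)])
hsv=cv2.cvtColor(p,cv2.COLOR_RGB2HSV)
br=(hsv[...,0]>14)&(hsv[...,0]<28)&(hsv[...,1]>130)
m=br&(z>.08)&(z<.13)&(y<-.04)&(y>-.13)&(x>.4)&(x<.65)
if m.any():print('knob',P[m].min(0).round(4),P[m].max(0).round(4),P[m].mean(0).round(4))
for n,a,b,y0,y1 in [('tail',.126,.134,-.05,.09),('roof',.141,.15,.08,.26)]:
    m=(z>a)&(z<b)&(y>y0)&(y<y1)&(x>.44)&(x<.62)
    if m.sum()>9: print(n,m.sum(),cv2.minAreaRect(P[m][:,:2].astype(np.float32)*1000))
m=(z>.136)&(z<.146)&(y>-.04)&(y<.08)&(x>.5)&(x<.6); print('pin/blade',P[m].round(4)[:40])
E
```

```text
time_s: 1.9
tcp_pos: [0.5331, 0.1718, 0.3195]
ee_rot: [[-0.054, 0.999, -0.001], [0.999, 0.054, 0.0], [0.0, -0.001, -1.0]]
wrist_force: [0.9, -0.1, -0.2]
finger_gap: 0.0941
finger_force: 0.0
bar 1624 c [0.5346 0.1751 0.1912] dir -87.22 ends [0.5313 0.2439] [0.5384 0.0959] zmed 0.1914
knob [ 0.5355 -0.0935  0.0973] [ 0.5672 -0.0715  0.1244] [ 0.5512 -0.0792  0.1179]
tail 2270 ((541.9234008789062, 27.488521575927734), (68.86005401611328, 108.4040298461914), 4.371908664703369)
roof 12721 ((534.8301391601562, 170.846435546875), (110.10462188720703, 154.78269958496094), 2.5622613430023193)
pin/blade [[0.5377 0.0637 0.137 ]
 [0.5389 0.0636 0.1366]
 [0.54   0.0642 0.1378]
 [0.5377 0.0639 0.1399]
 [0.5388 0.0645 0.1409]
 [0.54   0.0644 0.1406]
 [0.5412 0.0637 0.1392]
 [0.5366 0.0622 0.1392]
 [0.5378 0.0627 0.1401]
 [0.5389 0.0635 0.1414]
 [0.5401 0.0632 0.1408]
 [0.5412 0.0636 0.1414]
 [0.5367 0.062  0.1413]
 [0.5378 0.0618 0.1408]
 [0.539  0.0616 0.1402]
 [0.5401 0.062  0.1409]
 [0.5413 0.0624 0.1417]
 [0.5367 0.0605 0.1407]
 [0.5378 0.0615 0.1426]
 [0.539  0.0612 0.1419]
 [0.5402 0.0613 0.1421]
 [0.5413 0.0613 0.1419]
 [0.5379 0.0602 0.1426]
 [0.5391 0.0589 0.14  ]
 [0.5403 0.0592 0.1403]
 [0.5414 0.0593 0.1403]]
```

View pics/w1.png

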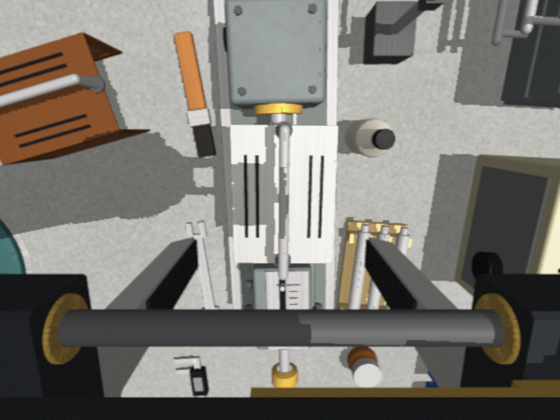

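The wrist view shows the white guard with its bar along column 284, under the gripper. The pin is at about (283,283) and the knob at (284,375). I'm descending to grip the bar.

```bash
python3 -m inch '[{"travel":[0.2,-0.2,-3],"turn":[0,0,0],"hand":1},{"travel":[0,0,-3.5],"turn":[0,0,0],"hand":0.6},{"travel":[0,0,-3.5],"turn":[0,0,0],"hand":0.5},{"travel":[0,0,-3],"turn":[0,0,0],"hand":0.5},{"travel":[0,0,-2.2],"turn":[0,0,0],"hand":0.5},{"travel":[0,0,0],"turn":[0,0,0],"hand":0.5},{"travel":[0,0,0],"turn":[0,0,0],"hand":0},{"travel":[0,0,0],"turn":[0,0,0],"hand":0},{"travel":[0,0,0],"turn":[0,0,0],"hand":0},{"travel":[0,0,0],"turn":[0,0,0],"hand":0},{"travel":[0,0,0],"turn":[0,0,0],"hand":0},{"travel":[0,0,0],"turn":[0,0,0],"hand":0}]' 30
```

```text
time_s: 2.95
tcp_pos: [0.5358, 0.169, 0.1683]
ee_rot: [[-0.052, 0.999, 0.001], [0.999, 0.052, 0.0], [0.0, 0.001, -1.0]]
wrist_force: [0.5, 0.5, 0.3]
finger_gap: 0.0244
finger_force: 0.0
```

```bash
python3 -m inch '[{"travel":[0,0,0],"turn":[0,0,0],"hand":0},{"travel":[0,0,0],"turn":[0,0,0],"hand":0},{"travel":[0,0,0],"turn":[0,0,0],"hand":0},{"travel":[0,0,0],"turn":[0,0,0],"hand":0},{"travel":[0,0,0.7],"turn":[0,0,0],"hand":0},{"travel":[0,0,1.5],"turn":[0,0,0],"hand":0},{"travel":[0,0,2],"turn":[0,0,0],"hand":0},{"travel":[0,0,2],"turn":[0,0,0],"hand":0}]' 30
python3 - <<'E'
from h import *
for n in ['scene0','side0']:
    p,d,P=cloud(n);x,y,z=P[...,0],P[...,1],P[...,2]
    m=(z>.06)&(z<.2)&(y<-.1)&(y>-.36)&(x>.3)&(x<.8)
    print(n,m.sum(),P[m].min(0) if m.any() else 0,P[m].max(0) if m.any() else 0)
E
```

```text
time_s: 3.62
tcp_pos: [0.5353, 0.1685, 0.2304]
ee_rot: [[-0.052, 0.999, -0.001], [0.999, 0.052, -0.001], [-0.001, -0.001, -1.0]]
wrist_force: [-0.4, -0.2, -3.3]
finger_gap: 0.009
finger_force: 30.0
scene0 2085 [ 0.57328404 -0.35999469  0.06013806] [ 0.7468777  -0.2446824   0.14457987]
side0 1053 [ 0.56974091 -0.35998221  0.06069543] [ 0.79999384 -0.10480896  0.14781424]
```

```bash
python3 -m inch '[{"travel":[0,0,3],"turn":[0,0,0],"hand":0},{"travel":[0,0,3.5],"turn":[0,0,0],"hand":0},{"travel":[0,-0.8,2.5],"turn":[0,0,-2],"hand":0},{"travel":[-0.4,-1.8,1],"turn":[0,0,-4],"hand":0},{"travel":[-0.6,-2.6,0],"turn":[0,0,-5],"hand":0},{"travel":[-0.6,-3,0],"turn":[0,0,-5],"hand":0},{"travel":[-0.6,-3,0],"turn":[0,0,-5],"hand":0},{"travel":[-0.6,-3,0],"turn":[0,0,-5],"hand":0},{"travel":[-0.6,-3,0],"turn":[0,0,-5],"hand":0},{"travel":[-0.6,-3,0],"turn":[0,0,-5],"hand":0},{"travel":[-0.6,-3,0],"turn":[0,0,-5],"hand":0},{"travel":[-0.6,-3,0],"turn":[0,0,-5],"hand":0}]' 30
```

```text
time_s: 4.62
tcp_pos: [0.4828, -0.0947, 0.33]
ee_rot: [[0.685, 0.728, -0.0], [0.728, -0.685, 0.0], [0.0, -0.0, -1.0]]
wrist_force: [0.5, -0.1, -2.7]
finger_gap: 0.0092
finger_force: 30.0
```

```bash
python3 -m inch '[{"travel":[-0.6,-3,0],"turn":[0,0,-6],"hand":0},{"travel":[-0.6,-3,0],"turn":[0,0,-6],"hand":0},{"travel":[-0.6,-3,0],"turn":[0,0,-6],"hand":0},{"travel":[-0.6,-3,0],"turn":[0,0,-6],"hand":0},{"travel":[-0.6,-2.5,0],"turn":[0,0,-6],"hand":0},{"travel":[-0.4,-1.5,0],"turn":[0,0,-6],"hand":0},{"travel":[-0.2,-0.7,0],"turn":[0,0,-3],"hand":0},{"travel":[0,0,0],"turn":[0,0,-1],"hand":0},{"travel":[0,0,0],"turn":[0,0,0],"hand":0},{"travel":[0,0,0],"turn":[0,0,0],"hand":0},{"travel":[0,0,0],"turn":[0,0,0],"hand":0}]' 30
```

```text
time_s: 5.53
tcp_pos: [0.4479, -0.2593, 0.3297]
ee_rot: [[0.992, 0.125, 0.0], [0.125, -0.992, 0.0], [0.0, -0.0, -1.0]]
wrist_force: [-0.1, 0.2, -4.4]
finger_gap: 0.0088
finger_force: 30.0
```

Run:
```python
from h import *
s=env.state();print(s['tcp_pos'])
def line(n,X):
    if len(X)<8: print(n,len(X));return
    c=X.mean(0);_,_,vt=np.linalg.svd(X[:,:2]-c[:2]);d=vt[0]; d=d*np.sign(d[1]) if abs(d[1])>.5 else d*np.sign(d[0]); t=(X[:,:2]-c[:2])@d
    print(n,len(X),'c',c.round(4),'dir',np.degrees(np.arctan2(d[1],d[0])).round(2),'ends',(c[:2]+d*t.min()).round(4),(c[:2]+d*t.max()).round(4),'zmax',np.percentile(X[:,2],[50,95]).round(4))
for n in ['wrist','scene','side']:
    cap(n,n+'2');p,d,P=cloud(n+'2');x,y,z=P[...,0],P[...,1],P[...,2];print(n)
    for k,(a,b) in enumerate([(.39,.455),(.465,.53)]):
        line('prong%d'%k,P[(z>.19)&(z<.212)&(y>-.475)&(y<-.40)&(x>a)&(x<b)])
        line(' tip',P[(z>.208)&(z<.235)&(y>-.40)&(y<-.36)&(x>a)&(x<b)])
    for a,b in [(.37,.43),(.46,.53)]:
        line('bar',P[(z>.338)&(z<.362)&(abs(y+.26)<.04)&(x>a)&(x<b)])
    m=(z>.296)&(z<.32)&(abs(y+.26)<.09)&(abs(x-.448)<.12)
    line('roof',P[m])
    if m.sum()>9:
      A=np.c_[P[m][:,:2],np.ones(m.sum())];print('roof tilt',np.degrees(np.linalg.lstsq(A,P[m][:,2],rcond=None)[0][:2]).round(1),cv2.minAreaRect(P[m][:,:2].astype(np.float32)*1000))
```

```text
bash:   672 Killed                     python3 - <<'E'
from h import *
s=env.state();print(s['tcp_pos'])
def line(n,X):
    if len(X)<8: print(n,len(X));return
    c=X.mean(0);_,_,vt=np.linalg.svd(X[:,:2]-c[:2]);d=vt[0]; d=d*np.sign(d[1]) if abs(d[1])>.5 else d*np.sign(d[0]); t=(X[:,:2]-c[:2])@d
    print(n,len(X),'c',c.round(4),'dir',np.degrees(np.arctan2(d[1],d[0])).round(2),'ends',(c[:2]+d*t.min()).round(4),(c[:2]+d*t.max()).round(4),'zmax',np.percentile(X[:,2],[50,95]).round(4))
for n in ['wrist','scene','side']:
    cap(n,n+'2');p,d,P=cloud(n+'2');x,y,z=P[...,0],P[...,1],P[...,2];print(n)
    for k,(a,b) in enumerate([(.39,.455),(.465,.53)]):
        line('prong%d'%k,P[(z>.19)&(z<.212)&(y>-.475)&(y<-.40)&(x>a)&(x<b)])
        line(' tip',P[(z>.208)&(z<.235)&(y>-.40)&(y<-.36)&(x>a)&(x<b)])
    for a,b in [(.37,.43),(.46,.53)]:
        line('bar',P[(z>.338)&(z<.362)&(abs(y+.26)<.04)&(x>a)&(x<b)])
    m=(z>.296)&(z<.32)&(abs(y+.26)<.09)&(abs(x-.448)<.12)
    line('roof',P[m])
    if m.sum()>9:
      A=np.c_[P[m][:,:2],np.ones(m.sum())];print('roof tilt',np.degrees(np.linalg.lstsq(A,P[m][:,2],rcond=None)[0][:2]).round(1),cv2.minAreaRect(P[m][:,:2].astype(np.float32)*1000))
E
```

View pics/wrist2.png

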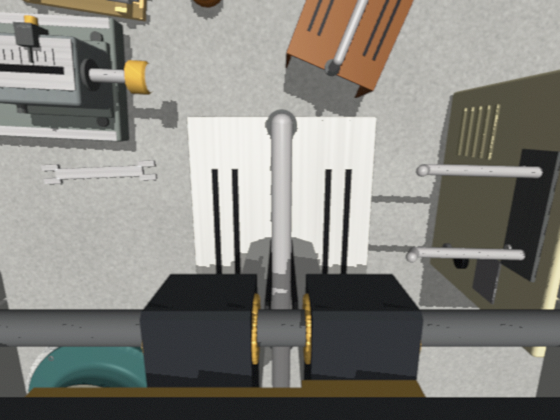

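The wrist view shows the guard held level, with both hook prongs on the right (tips at about (422,170) and (412,254)) and the knob at (137,76). My SVD ran out of memory, so I'm rerunning it in economy form.

```bash
ls /tmp/*.npz
cat > m.py <<'E'
from h import *
import os
def line(n,X):
    if len(X)<8: print(n,len(X));return
    c=X.mean(0);_,_,vt=np.linalg.svd(X[:,:2]-c[:2],full_matrices=False);d=vt[0]; d=d*np.sign(d[1]) if abs(d[1])>.5 else d*np.sign(d[0]); t=(X[:,:2]-c[:2])@d
    print(n,len(X),'c',c.round(4),'dir',np.degrees(np.arctan2(d[1],d[0])).round(2),'ends',(c[:2]+d*t.min()).round(4),(c[:2]+d*t.max()).round(4),'z50/95',np.percentile(X[:,2],[50,95]).round(4))
E
python3 - <<'E'
from m import *
s=env.state();print(s['tcp_pos'])
for n in ['wrist','scene','side']:
    if not os.path.exists('/tmp/'+n+'2.npz'): cap(n,n+'2')
    p,d,P=cloud(n+'2');x,y,z=P[...,0],P[...,1],P[...,2];print(n)
    for k,(a,b) in enumerate([(.39,.455),(.465,.53)]):
        line('prong%d'%k,P[(z>.19)&(z<.212)&(y>-.475)&(y<-.40)&(x>a)&(x<b)])
        line(' tip',P[(z>.208)&(z<.235)&(y>-.40)&(y<-.36)&(x>a)&(x<b)])
    for a,b in [(.37,.43),(.46,.53)]:
        line('bar',P[(z>.338)&(z<.362)&(abs(y+.26)<.04)&(x>a)&(x<b)])
    m=(z>.296)&(z<.32)&(abs(y+.26)<.09)&(abs(x-.448)<.12)
    line('roof',P[m])
    if m.sum()>9:
      A=np.c_[P[m][:,:2],np.ones(m.sum())];print('roof tilt',np.degrees(np.linalg.lstsq(A,P[m][:,2],rcond=None)[0][:2]).round(1),cv2.minAreaRect(P[m][:,:2].astype(np.float32)*1000))
E
```

```text
/tmp/scene0.npz
/tmp/side0.npz
/tmp/w1.npz
/tmp/wrist0.npz
/tmp/wrist2.npz
[ 0.44790462 -0.25939285  0.32974383]
wrist
prong0 806 c [ 0.4223 -0.4371  0.204 ] dir 95.75 ends [ 0.4261 -0.4751] [ 0.4186 -0.4001] z50/95 [0.2043 0.206 ]
 tip 127 c [ 0.4174 -0.3833  0.2157] dir 116.12 ends [ 0.4208 -0.3904] [ 0.4149 -0.3783] z50/95 [0.2166 0.2191]
prong1 906 c [ 0.5018 -0.4374  0.2043] dir 95.83 ends [ 0.5057 -0.4751] [ 0.498  -0.4002] z50/95 [0.2045 0.2061]
 tip 124 c [ 0.4959 -0.3752  0.2167] dir 112.71 ends [ 0.4993 -0.3832] [ 0.494  -0.3706] z50/95 [0.2173 0.2195]
bar 860 c [ 0.3972 -0.2643  0.353 ] dir 7.97 ends [ 0.3779 -0.2669] [ 0.4305 -0.2596] z50/95 [0.3533 0.3546]
bar 2704 c [ 0.4919 -0.2526  0.3531] dir 7.05 ends [ 0.4597 -0.2566] [ 0.5221 -0.2489] z50/95 [0.3533 0.3548]
roof 23302 c [ 0.4795 -0.2541  0.3072] dir 97.41 ends [ 0.4867 -0.3091] [ 0.4724 -0.1993] z50/95 [0.3072 0.3084]
roof tilt [-0. -0.] ((449.1812744140625, -257.781494140625), (154.85025024414062, 110.34236145019531), 6.95662784576416)
scene
prong0 101 c [ 0.4252 -0.4381  0.2008] dir 96.66 ends [ 0.4295 -0.4751] 
[... 1025 characters left out ...]
796] z50/95 [0.215  0.2188]
prong1 96 c [ 0.4992 -0.4384  0.2033] dir 95.26 ends [ 0.5025 -0.4747] [ 0.4957 -0.4014] z50/95 [0.2034 0.2069]
 tip 15 c [ 0.4936 -0.377   0.2148] dir 111.05 ends [ 0.4958 -0.3827] [ 0.4914 -0.3713] z50/95 [0.2159 0.2187]
bar 83 c [ 0.3975 -0.2646  0.3515] dir 7.34 ends [ 0.3724 -0.2678] [ 0.4288 -0.2605] z50/95 [0.3525 0.3555]
bar 26 c [ 0.503  -0.2531  0.3508] dir 6.72 ends [ 0.4863 -0.2551] [ 0.518  -0.2514] z50/95 [0.3527 0.3552]
roof 1268 c [ 0.4382 -0.267   0.3073] dir -9.88 ends [ 0.3589 -0.2532] [ 0.5322 -0.2834] z50/95 [0.3074 0.31  ]
roof tilt [0.  0.6] ((446.940185546875, -257.30010986328125), (155.1557159423828, 111.48860168457031), 6.855144023895264)
```

```bash
python3 -m inch '[{"travel":[-0.3,0,-2.5],"turn":[0,0,-1.4],"hand":0},{"travel":[-0.2,0,-3.5],"turn":[0,0,0],"hand":0},{"travel":[0,0,-3],"turn":[0,0,0],"hand":0},{"travel":[0,0,-1.8],"turn":[0,0,0],"hand":0},{"travel":[0,0,-1],"turn":[0,0,0],"hand":0},{"travel":[0,0,0],"turn":[0,0,0],"hand":0},{"travel":[0,0,0],"turn":[0,0,0],"hand":0},{"travel":[0.1,-1,0],"turn":[0,0,0],"hand":0},{"travel":[0.2,-2,0],"turn":[0,0,0],"hand":0},{"travel":[0.2,-2,0],"turn":[0,0,0],"hand":0},{"travel":[0.1,-1,0],"turn":[0,0,0],"hand":0},{"travel":[0,0,0],"turn":[0,0,0],"hand":0}]' 30
python3 - <<'E'
from m import *
for n in ['wrist','side']:
    cap(n,n+'3');p,d,P=cloud(n+'3');x,y,z=P[...,0],P[...,1],P[...,2];print(n)
    for a,b in [(.37,.43),(.48,.53)]:
        line('bar',P[(z>.222)&(z<.245)&(abs(y+.318)<.03)&(x>a)&(x<b)])
    m=(z>.175)&(z<.2)&(abs(y+.318)<.065)&(abs(x-.448)<.09)
    A=np.c_[P[m][:,:2],np.ones(m.sum())];print('roof tilt',np.degrees(np.linalg.lstsq(A,P[m][:,2],rcond=None)[0][:2]).round(1),cv2.minAreaRect(P[m][:,:2].astype(np.float32)*1000),np.percentile(P[m][:,2],[50,95,99]))
E
```

```text
time_s: 6.68
tcp_pos: [0.4488, -0.3225, 0.213]
ee_rot: [[0.995, 0.095, 0.001], [0.095, -0.995, -0.002], [0.001, 0.002, -1.0]]
wrist_force: [-0.6, 0.3, -3.0]
finger_gap: 0.0091
finger_force: 30.0
wrist
bar 839 c [ 0.3968 -0.3259  0.2362] dir 6.38 ends [ 0.379  -0.3279] [ 0.4304 -0.3222] z50/95 [0.2365 0.2378]
bar 1948 c [ 0.5018 -0.3162  0.2362] dir 5.68 ends [ 0.4799 -0.3183] [ 0.5232 -0.314 ] z50/95 [0.2365 0.2379]
roof tilt [ 0.  -0.5] ((450.5311584472656, -326.49542236328125), (154.80043029785156, 120.68437194824219), 5.444511413574219) [0.19041926 0.19170821 0.1928506 ]
side
bar 68 c [ 0.3978 -0.3243  0.2347] dir 6.64 ends [ 0.371  -0.3274] [ 0.4292 -0.3206] z50/95 [0.2354 0.2382]
bar 7
roof tilt [0.3 0.7] ((446.70819091796875, -323.28216552734375), (152.93728637695312, 121.48750305175781), 4.1790547370910645) [0.19020253 0.19318005 0.19534035]
```

```bash
python3 -m inch '[{"travel":[0,0,-0.2],"turn":[0,0,0],"hand":0},{"travel":[0.1,-0.7,0],"turn":[0,0,0],"hand":0},{"travel":[0.1,-1.2,0],"turn":[0,0,0],"hand":0},{"travel":[0.1,-1.3,0],"turn":[0,0,0],"hand":0},{"travel":[0.1,-1.3,0],"turn":[0,0,0],"hand":0},{"travel":[0.1,-1.3,0],"turn":[0,0,0],"hand":0},{"travel":[0.1,-1.3,0],"turn":[0,0,0],"hand":0},{"travel":[0.1,-1.2,0],"turn":[0,0,0],"hand":0},{"travel":[0.1,-0.7,0],"turn":[0,0,0],"hand":0},{"travel":[0.1,-0.2,0],"turn":[0,0,0],"hand":0},{"travel":[0,0,0],"turn":[0,0,0],"hand":0},{"travel":[0,0,0],"turn":[0,0,0],"hand":0}]' 30
python3 - <<'E'
from m import *
for n in ['wrist','side']:
    cap(n,n+'4');p,d,P=cloud(n+'4');x,y,z=P[...,0],P[...,1],P[...,2];print(n)
    for a,b in [(.37,.43),(.48,.55)]:
        line('bar',P[(z>.224)&(z<.245)&(abs(y+.413)<.02)&(x>a)&(x<b)])
E
```

```text
time_s: 7.78
tcp_pos: [0.4578, -0.4116, 0.2096]
ee_rot: [[0.995, 0.098, -0.0], [0.098, -0.995, 0.0], [-0.0, -0.0, -1.0]]
wrist_force: [0.0, -0.7, -3.8]
finger_gap: 0.0087
finger_force: 30.0
wrist
bar 746 c [ 0.4019 -0.4157  0.2329] dir 6.52 ends [ 0.3874 -0.4174] [ 0.415  -0.4142] z50/95 [0.2332 0.2346]
bar 2321 c [ 0.5067 -0.4056  0.2329] dir 5.66 ends [ 0.4797 -0.4082] [ 0.5322 -0.403 ] z50/95 [0.2331 0.2346]
side
bar 59 c [ 0.404  -0.4148  0.2324] dir 4.72 ends [ 0.3822 -0.4166] [ 0.4277 -0.4128] z50/95 [0.2326 0.236 ]
bar 0
```

View pics/wrist4.png

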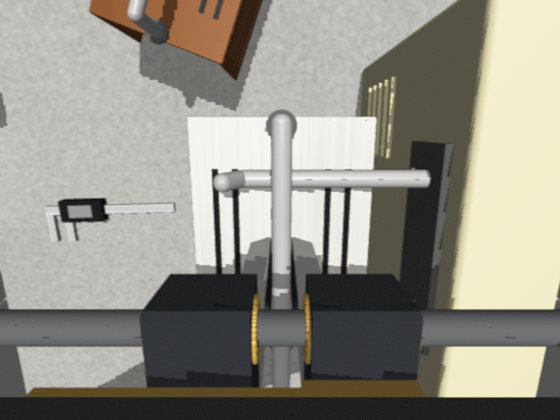

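The bar is across the prong at (280,178), between its upturned tip at (225,182) and the face. Next I'm lowering it onto the prongs and letting go.

```bash
python3 -m inch '[{"travel":[0,0,-0.7],"turn":[0,0,0],"hand":0},{"travel":[0,0,-0.6],"turn":[0,0,0],"hand":0},{"travel":[0,0,-0.4],"turn":[0,0,0],"hand":0},{"travel":[0,0,-0.2],"turn":[0,0,0],"hand":0},{"travel":[0,0,0],"turn":[0,0,0],"hand":0},{"travel":[0,0,0],"turn":[0,0,0],"hand":0.1},{"travel":[0,0,0],"turn":[0,0,0],"hand":0.2},{"travel":[0,0,0],"turn":[0,0,0],"hand":0.5},{"travel":[0,0,0],"turn":[0,0,0],"hand":0.5},{"travel":[0,0,0],"turn":[0,0,0],"hand":0.5},{"travel":[0,0,0],"turn":[0,0,0],"hand":0.5},{"travel":[0,0,0],"turn":[0,0,0],"hand":0.5}]' 30
```

```text
time_s: 8.88
tcp_pos: [0.4576, -0.4122, 0.1907]
ee_rot: [[0.995, 0.097, 0.0], [0.097, -0.995, -0.0], [0.0, 0.0, -1.0]]
wrist_force: [1.3, -0.5, -0.2]
finger_gap: 0.0451
finger_force: 0.0
```

```bash
python3 -m inch '[{"travel":[0,0,1.5],"turn":[0,0,0],"hand":0.5},{"travel":[0,0,2.5],"turn":[0,0,0],"hand":0.5},{"travel":[0,0,3],"turn":[0,0,0],"hand":0.5},{"travel":[0,0,3],"turn":[0,0,0],"hand":0.5},{"travel":[0,1,2],"turn":[0,0,2],"hand":0.8},{"travel":[0.5,2,1],"turn":[0,0,5],"hand":0.8},{"travel":[0.7,2.8,0],"turn":[0,0,6],"hand":0.8},{"travel":[0.8,2.8,0],"turn":[0,0,6],"hand":0.8},{"travel":[0.8,2.8,0],"turn":[0,0,6],"hand":0.8},{"travel":[0.8,2.8,0],"turn":[0,0,6],"hand":0.8},{"travel":[0.8,2.8,0],"turn":[0,0,6],"hand":0.8},{"travel":[0.8,2.8,0],"turn":[0,0,6],"hand":0.8}]'
python3 - <<'E'
from m import *
print(env.state()['tcp_pos'])
for n in ['scene','side']:
    cap(n,n+'5');p,d,P=cloud(n+'5');x,y,z=P[...,0],P[...,1],P[...,2];print(n)
    line('bar',P[(z>.207)&(z<.225)&(abs(y+.413)<.015)&(x>.37)&(x<.55)])
    m=(z>.16)&(z<.178)&(abs(y+.413)<.08)&(abs(x-.458)<.09)
    A=np.c_[P[m][:,:2],np.ones(m.sum())];print('roof tilt',m.sum(),np.degrees(np.linalg.lstsq(A,P[m][:,2],rcond=None)[0][:2]).round(1),cv2.minAreaRect(P[m][:,:2].astype(np.float32)*1000))
E
```

```text
time_s: 9.88
tcp_pos: [0.5097, -0.2128, 0.3209]
ee_rot: [[0.657, 0.753, 0.0], [0.753, -0.657, 0.0], [0.0, 0.0, -1.0]]
wrist_force: [0.9, -0.5, -0.2]
finger_gap: 0.0751
finger_force: 0.0
[ 0.50974528 -0.21276564  0.3208947 ]
scene
bar 136 c [ 0.4672 -0.4093  0.2121] dir 5.54 ends [ 0.3899 -0.4168] [ 0.5361 -0.4026] z50/95 [0.2123 0.2151]
roof tilt 1236 [ 0.3 -0.2] ((462.39105224609375, -426.2610168457031), (157.49351501464844, 143.0030517578125), 5.033815860748291)
side
bar 161 c [ 0.4509 -0.4105  0.2135] dir 5.53 ends [ 0.3821 -0.4172] [ 0.5281 -0.4031] z50/95 [0.2137 0.2162]
roof tilt 1290 [-0.   0.4] ((455.1968994140625, -409.5013122558594), (155.1388702392578, 110.99129486083984), 4.779962062835693)
```

View pics/scene5.png

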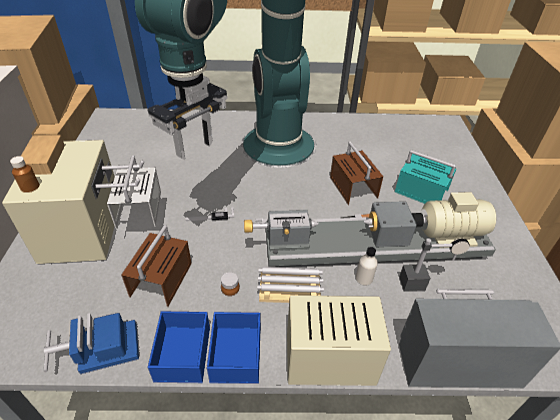

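The guard hangs level on both prongs. Next I'm moving above the knob and measuring the pin, blade and knob from there.

```bash
python3 -m inch '[{"travel":[0.5,1.8,0],"turn":[0,0,6.5],"hand":0.8},{"travel":[0.5,1.8,0],"turn":[0,0,6.5],"hand":0.8},{"travel":[0.5,1.8,-1],"turn":[0,0,6.5],"hand":0.8},{"travel":[0.5,1.8,-2],"turn":[0,0,6.5],"hand":0.8},{"travel":[0.5,1.8,-2],"turn":[0,0,6.5],"hand":0.8},{"travel":[0.5,1.8,-2],"turn":[0,0,6.5],"hand":0.8},{"travel":[0.6,1.6,-1],"turn":[0,0,6.5],"hand":0.8},{"travel":[0,0,0],"turn":[0,0,0],"hand":0.8},{"travel":[0,0,0],"turn":[0,0,0],"hand":0.8},{"travel":[0,0,0],"turn":[0,0,0],"hand":0.8}]'
python3 - <<'E'
from m import *
p,d=cap('wrist','w6');p,d,P=cloud('w6');x,y,z=P[...,0],P[...,1],P[...,2]
hsv=cv2.cvtColor(p,cv2.COLOR_RGB2HSV)
br=(hsv[...,0]>14)&(hsv[...,0]<28)&(hsv[...,1]>130)
m=br&(z>.08)&(z<.13)&(y<-.04)&(y>-.13)&(x>.4)&(x<.65)
if m.any():print('knob',P[m].min(0).round(4),P[m].max(0).round(4),P[m].mean(0).round(4))
line('stem',P[(z>.104)&(z<.118)&(y>-.068)&(y<-.035)&(abs(x-.548)<.015)])
m=(z>.126)&(z<.134)&(y>-.05)&(y<.09)&(x>.44)&(x<.62);print(cv2.minAreaRect(P[m][:,:2].astype(np.float32)*1000))
m=(z>.1355)&(z<.147)&(y>-.05)&(y<.09)&(x>.5)&(x<.6)
n,l,st,c=cv2.connectedComponentsWithStats(m.astype(np.uint8))
for i in range(1,n):
    if st[i,4]>8: Q=P[l==i];print(st[i],c[i].round(1),Q.min(0).round(4),Q.max(0).round(4),Q.mean(0).round(4))
v,u=np.nonzero((z>.12)&(y>-.05)&(y<.09)&(x>.49)&(x<.6));b=u.min(),u.max(),v.min(),v.max();print(b)
c=cv2.imread('pics/w6.png')[b[2]-5:b[3]+25,b[0]-5:b[1]+5];f=min(790/c.shape[1],590/c.shape[0]);print(c.shape,f,b[0]-5,b[2]-5)
cv2.imwrite('pics/w6c.png',cv2.resize(c,None,fx=f,fy=f,interpolation=cv2.INTER_CUBIC))
E
```

```text
time_s: 10.82
tcp_pos: [0.5456, -0.0914, 0.2413]
ee_rot: [[-0.068, 0.998, 0.001], [0.998, 0.068, -0.0], [-0.001, 0.001, -1.0]]
wrist_force: [0.0, -0.4, 0.3]
finger_gap: 0.0754
finger_force: 0.0
knob [ 0.5344 -0.0952  0.1078] [ 0.5683 -0.0723  0.1244] [ 0.5513 -0.083   0.1195]
stem 556 c [ 0.5483 -0.0511  0.1107] dir 96.2 ends [ 0.5502 -0.0683] [ 0.5465 -0.0347] z50/95 [0.1111 0.113 ]
((550.5326538085938, 24.179443359375), (85.41656494140625, 103.75679779052734), 4.553811073303223)
[283   9   8  12  70] [286.7  14.4] [0.5369 0.058  0.1356] [0.5423 0.0636 0.1437] [0.5397 0.0605 0.1405]
[313  67  29  25 677] [327.1  78.9] [0.5634 0.0079 0.1368] [0.5856 0.0268 0.1421] [0.5744 0.0174 0.1401]
(np.int64(0), np.int64(558), np.int64(0), np.int64(419))
(5, 5, 3) 118.0 -5 -5
```

View pics/w6c.png

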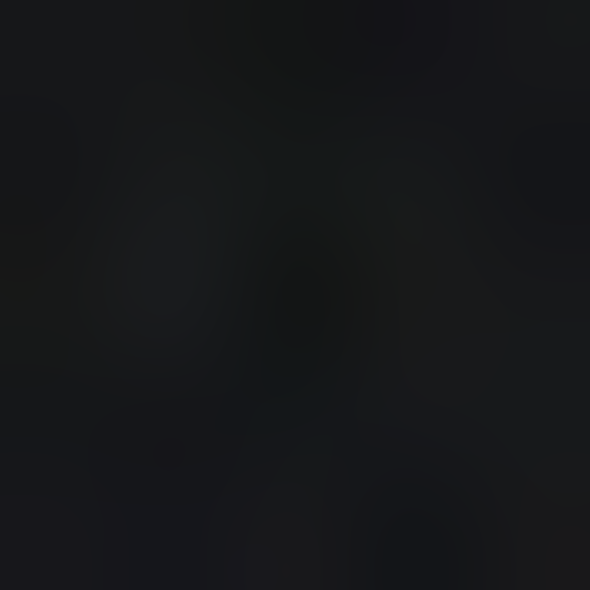

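That crop was wrong and shows only dark pixels. I'm re-cropping around columns 265 to 355, rows 0 to 115.

Run:
```python
from m import *
p,d,P=cloud('w6');c=p[:110,255:355,::-1]
cv2.imwrite('pics/w6d.png',cv2.resize(c,None,fx=5.4,fy=5.4,interpolation=cv2.INTER_CUBIC))
for v in range(66,94,2): print(v,[(round(P[v,u,1]*1000),round(P[v,u,2]*1000)) for u in range(290,320,3)])
```

```text
66 [(26, 131), (27, 128), (27, 130), (27, 131), (27, 130), (27, 131), (28, 130), (27, 131), (28, 131), (28, 131)]
68 [(25, 131), (25, 131), (25, 129), (25, 130), (26, 131), (26, 130), (26, 130), (26, 130), (25, 141), (25, 140)]
70 [(23, 131), (24, 131), (24, 130), (24, 131), (24, 131), (24, 130), (24, 131), (25, 131), (23, 140), (23, 140)]
72 [(22, 131), (22, 130), (22, 131), (22, 132), (23, 130), (23, 131), (23, 130), (23, 131), (22, 139), (22, 140)]
74 [(20, 131), (21, 130), (21, 130), (21, 131), (21, 131), (21, 132), (21, 131), (22, 130), (21, 138), (21, 140)]
76 [(19, 131), (19, 131), (19, 131), (19, 130), (20, 131), (20, 129), (20, 132), (20, 131), (19, 138), (19, 140)]
78 [(18, 130), (-23, 421), (18, 132), (18, 131), (18, 131), (18, 131), (19, 129), (19, 131), (17, 140), (18, 138)]
80 [(16, 131), (16, 131), (16, 134), (16, 135), (16, 135), (16, 135), (16, 134), (16, 135), (16, 138), (16, 140)]
82 [(14, 132), (14, 131), (14, 134), (15, 133), (15, 134), (15, 133), (15, 133), (15, 132), (15, 139), (15, 140)]
84 [(13, 130), (13, 130), (13, 129), (13, 130), (14, 129), (14, 130), (14, 131), (14, 131), (13, 140), (13, 140)]
86 [(11, 130), (12, 130), (12, 130), (12, 131), (12, 130), (12, 130), (12, 130), (13, 130), (12, 140), (12, 140)]
88 [(10, 131), (10, 129), (10, 130), (10, 130), (11, 130), (11, 130), (11, 132), (11, 130), (10, 139), (10, 140)]
90 [(8, 131), (9, 130), (9, 129), (9, 129), (9, 131), (9, 131), (9, 130), (9, 131), (9, 139), (9, 141)]
92 [(7, 131), (7, 130), (7, 129), (7, 131), (8, 130), (7, 132), (8, 132), (8, 129), (8, 135), (8, 135)]
```

View pics/w6d.png

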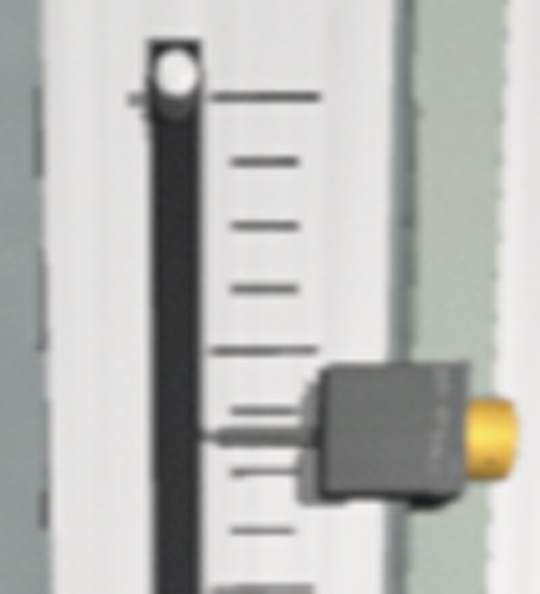

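The crop shows the pin top at crop (176,72), which is pixel (287.6,13.3). The blade is at crop row 437, pixel row 81, about 46.5 mm down the quill line. I'm descending to the knob and gripping it.

```bash
python3 -m inch '[{"travel":[0.3,0.4,-2.5],"turn":[0,0,0.6],"hand":0.8},{"travel":[0.3,0.4,-3.5],"turn":[0,0,0],"hand":0.8},{"travel":[0,0,-3.5],"turn":[0,0,0],"hand":0.7},{"travel":[0,0,-3],"turn":[0,0,0],"hand":0.7},{"travel":[0,0,-2],"turn":[0,0,0],"hand":0.6},{"travel":[0,0,-1],"turn":[0,0,0],"hand":0.6},{"travel":[0,0,0],"turn":[0,0,0],"hand":0},{"travel":[0,0,0],"turn":[0,0,0],"hand":0},{"travel":[0,0,0],"turn":[0,0,0],"hand":0},{"travel":[0,0,0],"turn":[0,0,0],"hand":0},{"travel":[0,0,0],"turn":[0,0,0],"hand":0},{"travel":[0,0,0],"turn":[0,0,0],"hand":0}]' 60
```

```text
time_s: 11.87
tcp_pos: [0.5512, -0.0827, 0.0871]
ee_rot: [[-0.081, 0.997, -0.0], [0.997, 0.081, 0.0], [0.0, -0.0, -1.0]]
wrist_force: [-8.7, -1.4, 10.1]
finger_gap: 0.0347
finger_force: 60.0
```

```bash
python3 -m inch '[{"travel":[0,0,0],"turn":[0,0,0],"hand":0},{"travel":[0,0,0],"turn":[0,0,0],"hand":0},{"travel":[0,0,0],"turn":[0,0,0],"hand":0},{"travel":[0,0,0],"turn":[0,0,0],"hand":0}]' 60
```

```text
time_s: 12.2
tcp_pos: [0.5512, -0.0826, 0.0872]
ee_rot: [[-0.081, 0.997, -0.0], [0.997, 0.081, 0.0], [0.0, -0.0, -1.0]]
wrist_force: [-9.4, -1.6, 9.8]
finger_gap: 0.0346
finger_force: 60.0
```

```bash
python3 -m inch '[{"travel":[0,-0.2,0.05],"turn":[0,0,0],"hand":0},{"travel":[0.05,-0.5,0.05],"turn":[0,0,0],"hand":0},{"travel":[0.05,-0.7,0],"turn":[0,0,0],"hand":0},{"travel":[0.06,-0.8,0],"turn":[0,0,0],"hand":0},{"travel":[0.06,-0.8,0],"turn":[0,0,0],"hand":0},{"travel":[0.06,-0.8,0],"turn":[0,0,0],"hand":0},{"travel":[0.05,-0.55,0],"turn":[0,0,0],"hand":0},{"travel":[0.03,-0.3,0],"turn":[0,0,0],"hand":0},{"travel":[0,0,0],"turn":[0,0,0],"hand":0},{"travel":[0,0,0],"turn":[0,0,0],"hand":0},{"travel":[0,0,0],"turn":[0,0,0],"hand":0}]' 60
python3 - <<'E'
from m import *
for n in ['wrist','side','scene']:
    cap(n,n+'7')
p,d,P=cloud('wrist7');x,y,z=P[...,0],P[...,1],P[...,2]
m=(z>.1335)&(z<.147)&(y>-.05)&(y<.09)&(x>.5)&(x<.6)
k,l,st,c=cv2.connectedComponentsWithStats(m.astype(np.uint8))
for i in range(1,k):
    if st[i,4]>6: Q=P[l==i];print(st[i],c[i].round(1),Q.min(0).round(4),Q.max(0).round(4),Q.mean(0).round(4))
C=[]
for n,(u,v,w,h) in {'wrist':(230,0,110,150),'side':(255,180,50,50),'scene':(265,200,50,50)}.items():
    q=cv2.imread(f'pics/{n}7.png')[v:v+h,u:u+w]; C.append(cv2.resize(q,(int(w*400/h),400),interpolation=cv2.INTER_CUBIC) if n=='wrist' else cv2.resize(q,(250,250),interpolation=cv2.INTER_CUBIC))
o=np.zeros((500,293+250,3),np.uint8);o[:400,:C[0].shape[1]]=C[0];o[:250,293:]=C[1];o[250:,293:]=C[2];cv2.imwrite('pics/c7.png',o)
E
```

```text
time_s: 13.12
tcp_pos: [0.5545, -0.1265, 0.0872]
ee_rot: [[-0.083, 0.997, -0.002], [0.997, 0.083, 0.003], [0.003, -0.001, -1.0]]
wrist_force: [-5.1, 11.8, -1.9]
finger_gap: 0.0347
finger_force: 60.0
```

View pics/c7.png

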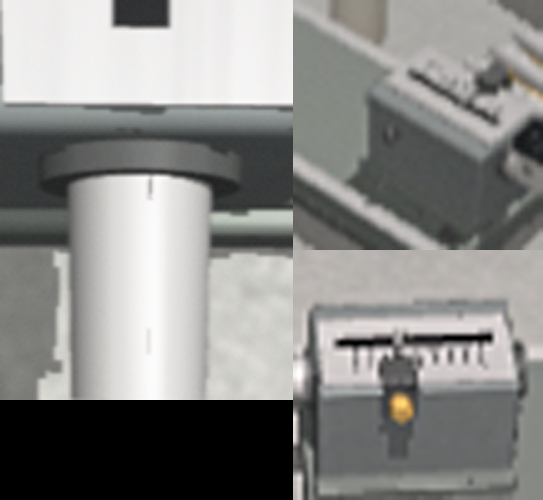

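The scene crop shows the pin at about (400,338), almost level with the blade just below it. The TCP has moved 44 mm of the 46.5 mm needed, so I'm adding the remainder and checking closely.

```bash
python3 -m inch '[{"travel":[0.02,-0.25,0],"turn":[0,0,0],"hand":0},{"travel":[0,0,0],"turn":[0,0,0],"hand":0},{"travel":[0,0,0],"turn":[0,0,0],"hand":0},{"travel":[0,0,0],"turn":[0,0,0],"hand":0}]' 60
python3 - <<'E'
from m import *
a=np.mean([cap('scene','s8')[0].astype(float) for _ in range(4)],0)
z=np.load('/tmp/scene5.npz');b=z['p'].astype(float)
def uv(P,z):
    q=np.array(z['R']).T@(np.array(P)-z['xyz']);K=z['K'];return K[0,0]*q[0]/-q[2]+K[0,2],K[1,1]*-q[1]/-q[2]+K[1,2]
print('px/m along y',uv([.54,.061,.141],z),uv([.5435,.015,.141],z),uv([.55,.015,.14],z))
df=(a-b).mean(2)[210:225,275:312]
print(np.round(df).astype(int)[:, :])
print(np.round(a.mean(2)[212:226,278:298]).astype(int))
E
```

```text
time_s: 13.6
tcp_pos: [0.5547, -0.1288, 0.0872]
ee_rot: [[-0.083, 0.997, -0.002], [0.997, 0.083, 0.003], [0.003, -0.001, -1.0]]
wrist_force: [-5.5, 11.8, -1.5]
finger_gap: 0.0348
finger_force: 60.0
px/m along y (np.float64(301.93135456406844), np.float64(214.12912753035266)) (np.float64(284.91798561679553), np.float64(214.72053707162766)) (np.float64(284.9325714092019), np.float64(216.66150118440152))
[[   7    5    5    5    6    5    6    6    6    6    6    6    6    6
     5    4    6    5    5    5    5    4    4    5    4    4    4    4
     4    4    6    3    6    5    6    6    5]
 [   4    4    6    4    5    6    5    5    5    5    3    5    6    5
     6    5    5    5    5    5    4    5    6    4    4    5    4    5
     4    5    5    5    4    7    6    6    6]
 [   4    4    5    6    5    4    4    5    4    5    5    3    5    4
     3    4    5    4    5    4    5    5    4    5    5    4    4    4
     5    5    4    5    4    7    7    5    5]
 [   6    4    5    6    5    6    5    6    6    6    7    6    6    6
     6    5    7    7    6    7    7    6    5 
[... 2676 characters left out ...]
  37   0
    0   0]
 [  0   0   0  18  20  12 122 149  48  53  56  58  57  58  58  58  56  94
   98  95]
 [125 131  94 138 141 139 151  91 105 163 166 139 160 162 134 134 158 191
  156 187]
 [218 226 168 219 228 193 223  95 141 202 208 169 200 220 184 144 214 221
  108 209]
 [209 216 158 214 199  87 162  74  70 116 130 147 138 209 218 103 204 216
  100 204]
 [205 213 156 216 119  84  87  91  92  88  82 123  96 206 213 144 204 211
  145 203]
 [204 208 174 217  84  87  93  93  94  93  87 127 145 204 206 206 206 205
  206 206]
 [203 206 209 221  78  88  93  94  94  93  89  84 212 209 204 203 203 203
  204 204]
 [209 210 212 223 125  97  99 105  96 104 102  85 205 204 200 200 199 199
  201 197]]
```

The pin is at column ~284.9 and the blade at ~285.4, which is about 1 mm apart after the yaw correction. I'm holding briefly, then handing in.

```bash
python3 -m inch '[{"travel":[0,0,0],"turn":[0,0,0],"hand":0},{"travel":[0,0,0],"turn":[0,0,0],"hand":0},{"travel":[0,0,0],"turn":[0,0,0],"hand":0},{"travel":[0,0,0],"turn":[0,0,0],"hand":0},{"travel":[0,0,0],"turn":[0,0,0],"hand":0},{"travel":[0,0,0],"turn":[0,0,0],"hand":0}]' 60 && python3 -c "
from bench import env
print(env.finish_job())"
```

```text
time_s: 14.3
tcp_pos: [0.5547, -0.1288, 0.0872]
ee_rot: [[-0.083, 0.997, -0.002], [0.997, 0.083, 0.003], [0.003, -0.001, -1.0]]
wrist_force: [-7.1, 12.4, -1.8]
finger_gap: 0.0345
finger_force: 60.0
the job is handed in; nothing more can be done
None
```

I handed the job in at 14.3 s: the guard hangs level on both prongs, let go, and the gripper holds the knob at 60 N with the pin about 1 mm from the rider's blade by my measurement; the judge returned no verdict.

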